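# Hang a second slide carrier on the drip hook

### The job

The slide carrier with the green grip is ready to drain: hold it by its grip, draw it out through the open front of the amber light shield (the roof is in the way of lifting it), and hang it by its wire bail on the two-wire hook of the drip stand, in front of the carrier with the blue grip that already hangs there. Let go of it hanging freely and level, square on both wires. Never tip the carriers over, and do not knock the blue one off the hook or shove it along.

Things in the scene. Friction and masses are not known exactly. Their poses are not given: they have to be found in the camera images.
- green_grip (a point): Centre of the green grip, a block 18 (x) by 12 (y) by 26 mm (z), on top of a loose steel-wire slide carrier (0.12 kg) that stands on the bench in the shield, in all 130 mm high. Axes: z up, y along the carrier. Basket: 36 (x) by 84 (y) by 33 mm high, its underside 117 mm below this point. A 6 mm stem joins the grip to the wire bail.
- green_bar (a point): Middle of the bail's top bar on the green carrier, 37 mm below its grip's centre, same axes. Bail: 5 mm wire in the y-z plane, 87 mm wide outside; the top bar is level for 70 mm along y. The open window under the bar, down to the basket's top, is 44 mm high.
- blue_grip (a point): Centre of the blue grip of a second, equal carrier (same sizes, axes, offsets; loose), hanging by its bail on the inner part of the two-wire hook, its y along the stand's y.
- shield: Fixed amber see-through cover, 100 (x) by 112 (y) by 92 mm high, walls 4 mm, no floor; origin on the bench below its centre. Its -x side is open. Inside 104 mm wide, 88 mm high (5.5 mm above the green bail). Slot in the roof, 18 mm wide (13.6 between the black trims), along the middle from the open side to x = 28 mm: the stem stands in it, the grip above. The carrier is clear at x < -70 mm.
- drip_stand: Fixed steel stand; origin on the bench under its hook, z up. Foot: tray 12 mm high, x -70 to 95, 112 mm wide. Post at x = 80 mm, 183 mm high.
- hook (a point): On the drip stand, midway between the hook's two wires, at their centre height, 160 mm above the stand's origin (same axes). Wires 5 mm thick at y = -15 and 15 mm, level from the post's plate (x = 69 mm) to x = -60, then turned up to tips at x = -67 mm, 16 mm above this point. Blue hangs at about x = 30 to 42 mm. A hung carrier's bar centre is 5 mm above this point, its grip's centre 42 mm.
There are look-alikes about, which are no part of the job. Leave any pink look-alike of the part that bears blue_grip alone.

How it is judged:
By the outcome, as a careful person would: the job done as asked, in the order asked, and still so for the second after the job is handed in, with the robot touching nothing.
It also fails if it takes over 50 s, if anything falls off the work surface, if the arm or the gripper's body presses on something with over 40 N, if the wrist force passes 120 N, or if a joint passes its speed limit or range.

### The arm

A 6-joint arm with a two-finger parallel gripper is mounted at the origin on a cart in front of the work surface, level with it; the furniture and walls round the work are solid. World frame = base frame: x ahead of the robot, y to its left, z up, the work surface at z = 0. Lengths are in m, angles in rad, forces in N, time in s.
With the tool pointing down it reaches from about 0.375 to 0.9 m from the base axis. Payload 3.1 kg.
Tool frame: the origin (TCP) lies at the very end of the fingers, on their centre line; the grasp point (between the pads) lies 19 mm behind it; z points along the fingers, y is the line along which they close (so a half turn about z gives the same grasp; the last joint's range is limited). The gripper opens to 87 mm and grips with 3 to 60 N. Pads are 19 mm wide; open, the fingers measure 117 mm over their backs; the gripper's body (75 mm by 190 mm) begins 51 mm behind the grasp point.
Start: joints at [-1.427, 0.527, 1.433, -0, 1.181, -0.178], TCP at [0.198, -0.593, 0.223] pointing down, gripper open.
Joint ranges: [-3.08, 3.08], [-0.75, 2.2], [0.22, 2.44], [-1.43, 4.57], [0, 2.65], [-2.85, 2.85]. Speed limits (rad/s): [2.79, 2.79, 3.14, 3.14, 3.14, 3.14].

### API

Orientations are given as a unit quaternion [x, y, z, w].
In Python, from rig import status, viewer, robot gives the robot as it stands.
- The arm moves only by the tool arm_command, never from a script. Its arguments are lists of equal length, an entry for each row: "delta_rot": the turn, a rotation vector about the tool's x, y, z in degrees, a list of three; "delta_pos": the shift along the tool's x, y, z in m, a list of three; "gripper": the closure, from -1 (fully open) to 1 (shut). In form: {"delta_rot": [[rx, ry, rz], ...], "delta_pos": [[dx, dy, dz], ...], "gripper": [gripper, ...]}. A call has 1 to 12 rows; each row is the pose to reach, as a shift and turn from the pose commanded when the call began, along the tool's axes at that moment; what a row does not reach only later rows make up. A row lasts 1/12 s, in which the tool goes at most 41.7 mm and 7.16 degrees, less where a joint would pass 70% of its speed; a pose out of reach is approached as far as the arm can. A call with a gripper value outside its range is refused whole. The fingers move at their own pace and stop on an object; "grip_force" is the grip in N (left out, the last holds). Time passes only in rows, so rows that repeat a pose let the fingers close. It gives the time, the measured TCP pose, the force, the opening and the grip force at its end, in the units of the state.
- status.get_obs(): the state, without advancing time (a new reading comes with each control period).
- viewer.camera(name): name is "scene" or "top" or "wrist"; returns a dict with "pixels" (400x640x3 uint8, blue, green, red), "fx", "fy", "cx", "cy" (pixels), "pose" (4x4, takes a point from camera to world coordinates); the wrist camera has in their place "mount" (4x4, takes a point from camera to tool coordinates, whose origin is the TCP and whose axes are the flange's). Camera axes: x right, y down, z forward; pixel columns grow to the right and rows downward; lengths in m; the calibration is good to about 2 mm. The wrist camera is an equidistant fisheye: a pixel r from the principal point sees the ray r / f radians off the axis. A picture is of the moment at which its call begins: read the wrist's pose just before it. There is no depth.
- robot.hand_in(): hands the job in; it is judged then, once.
The state is a dict: "time": time; "q": joint angles; "joint_velocities": joint speeds; "joint_torque": joint torques, N m; "position": TCP position; "tool_rot": TCP orientation; "ft_force": force on the tool from outside, world axes, zero at the start; "moment": the same for the moment, N m; "grip_width": finger opening in m; "grip_force": force on a finger pad.
Only numpy, scipy, OpenCV 4.12 (cv2) and the standard library are available. Lean on these libraries where they do the work, as an engineer would, in place of code of your own. Each camera call takes 0.05 s, during which the arm holds its last target. There are 200 camera calls.

## Working session

There is one attempt and no reset: what is moved stays moved. The work goes in short steps, Python scripts to look and compute and a tool call to move; the robot and the scene stay as the last step left them, time stands still between calls to the robot, and variables do not carry over. Pictures are saved under pics/ and viewed, at most 12 in all, crops included, and the job is handed in when it is done.

Besides the shell and the picture viewer there is one more tool, called after "Call:" in YAML: its name, and indented under it one key for each argument. arm_command: Moves the arm, as the interface text tells. Its arguments: {"type":"object","properties":{"delta_rot":{"type":"array","items":{"type":"array","items":{"type":"number"}}},"delta_pos":{"type":"array","items":{"type":"array","items":{"type":"number"}}},"gripper":{"type":"array","items":{"type":"number"}},"grip_force":{"type":"number"}},"required":["delta_rot","delta_pos","gripper"]}

```bash
mkdir -p pics; cat > h.py <<'E'
import numpy as np, cv2
from rig import status, viewer, robot
def shot(n,fn=None):
    c=viewer.camera(n); c['pixels']=np.array(c['pixels'],dtype=np.uint8)
    if fn: cv2.imwrite('pics/'+fn+'.png',c['pixels'])
    return c
def ray(c,u,v):
    P=np.array(c['pose']); d=P[:3,:3]@np.array([(u-c['cx'])/c['fx'],(v-c['cy'])/c['fy'],1]); return P[:3,3],d
def onz(c,u,v,z):
    o,d=ray(c,u,v); return o+d*(z-o[2])/d[2]
def two(c1,p1,c2,p2):
    o1,d1=ray(c1,*p1);o2,d2=ray(c2,*p2)
    s=np.linalg.lstsq(np.c_[d1,-d2],o2-o1,rcond=None)[0]
    a=o1+s[0]*d1;b=o2+s[1]*d2
    return (a+b)/2,np.linalg.norm(a-b)
E
python3 - <<'E'
from h import *
a=shot('scene','s0');b=shot('top','t0')
np.set_printoptions(precision=4,suppress=True)
for c in(a,b):print(c['fx'],c['cx'],c['cy'],np.array(c['pose']))
o=status.get_obs();print(o)
E
```

```text
398.527626388077 322.40709925099026 201.05239589366988 [[-0.5541 -0.5534  0.6219 -0.0887]
 [-0.8325  0.3682 -0.4141  0.4499]
 [ 0.0002 -0.7471 -0.6647  0.7656]
 [ 0.      0.      0.      1.    ]]
382.03804957673145 319.78317592834895 208.11848279168612 [[ 0.0267 -0.9933  0.1126  0.3874]
 [-0.9992 -0.0297 -0.0252  0.081 ]
 [ 0.0284 -0.1119 -0.9933  1.0638]
 [ 0.      0.      0.      1.    ]]
{'time': 0.1, 'q': array([-1.4265,  0.5284,  1.4338,  0.    ,  1.1814, -0.1785]), 'joint_velocities': array([ 0.0007, -0.0017, -0.0023,  0.0019, -0.0006, -0.0021]), 'joint_torque': array([ -0.0006, -44.0986, -17.715 ,   0.0636,   0.0534,  -0.    ]), 'position': array([ 0.1982, -0.592 ,  0.2217]), 'tool_rot': array([ 0.987 ,  0.1607,  0.    , -0.001 ]), 'ft_force': array([ 0.042 , -0.7034, -0.1713]), 'moment': array([-0.0431,  0.0252, -0.0397]), 'grip_force': 0.0, 'grip_width': 0.08715459820252178}
```

View pics/s0.png

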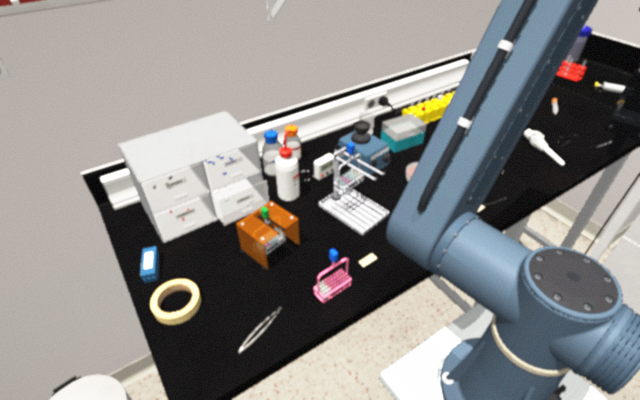

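View pics/t0.png

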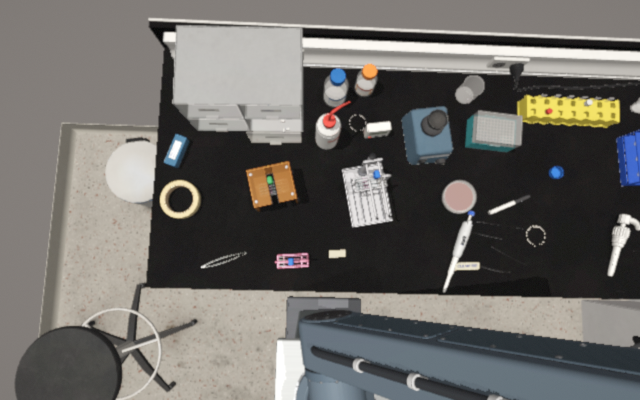

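The scene shows the green grip in the amber shield at scene (265,213), top (270,181). There are two blue-gripped candidates. One hangs on the white/steel stand at scene (350,148), top (377,174). The other is a pink carrier standing on the bench at scene (334,256), top (291,262), which is the look-alike to leave alone. I'll check with an enlarged crop.

```bash
python3 - <<'E'
from h import *
np.set_printoptions(precision=4,suppress=True)
a=shot('scene');b=shot('top')
ca=a['pixels'][130:310,220:400];cb=b['pixels'][140:280,235:405]
f=cv2.resize
im=np.hstack([f(ca,(400,400),interpolation=2),f(cb,(400,329),interpolation=2) if 0 else cv2.copyMakeBorder(f(cb,(400,329),interpolation=2),0,71,0,0,0)])
cv2.imwrite('pics/c1.png',im)
def blobs(c,lo,hi,x0,y0,x1,y1,mn=6):
    h=cv2.cvtColor(c['pixels'],cv2.COLOR_BGR2HSV);m=cv2.inRange(h,lo,hi);z=np.zeros_like(m);z[y0:y1,x0:x1]=m[y0:y1,x0:x1]
    n,_,s,ce=cv2.connectedComponentsWithStats(z);return [(s[i],ce[i]) for i in range(1,n) if s[i][4]>=mn]
B=(100,120,50),(130,255,255);G=(45,80,40),(85,255,255)
ga=blobs(a,*G,220,180,310,270);gb=blobs(b,*G,235,140,310,220)
print('green',ga,gb)
ba=blobs(a,*B,335,135,365,170);bb=blobs(b,*B,360,160,395,190)
print('blue',ba,bb)
for A,Bb in((ga,gb),(ba,bb)):
    A=max(A,key=lambda t:t[0][4]);Bb=max(Bb,key=lambda t:t[0][4]);print(two(a,A[1],b,Bb[1]))
for c,r in((b,(240,150,305,215)),):
    h=cv2.cvtColor(c['pixels'],cv2.COLOR_BGR2HSV);m=cv2.inRange(h,(5,120,60),(20,255,255));z=np.zeros_like(m);z[r[1]:r[3],r[0]:r[2]]=m[r[1]:r[3],r[0]:r[2]]
    z=cv2.morphologyEx(z,cv2.MORPH_CLOSE,np.ones((5,5)))
    k=max(cv2.findContours(z,0,2)[0],key=cv2.contourArea);R=cv2.minAreaRect(k);print(R);
    for p in cv2.boxPoints(R):print(p,onz(b,*p,.092))
E
```

```text
green [(array([261, 207,   7,  12,  69], dtype=int32), array([264.2899, 212.5507]))] [(array([267, 175,   6,  10,  50], dtype=int32), array([269.52, 179.36]))]
blue [(array([346, 141,   9,  13,  99], dtype=int32), array([350.2828, 147.0505]))] [(array([374, 171,   6,   8,  38], dtype=int32), array([376.1842, 174.3684]))]
(array([0.5629, 0.1838, 0.1155]), np.float64(0.0029950037494110644))
(array([ 0.566 , -0.0687,  0.2055]), np.float64(0.001465396168955411))
((271.1941223144531, 185.12350463867188), (42.84375762939453, 45.66385269165039), 77.47119140625)
[244.2588 169.1647] [0.5927 0.2536 0.092 ]
[288.8353 159.2588] [0.6226 0.14   0.092 ]
[298.1294 201.0823] [0.514  0.1123 0.092 ]
[253.5529 210.9882] [0.4852 0.2248 0.092 ]
```

View pics/c1.png

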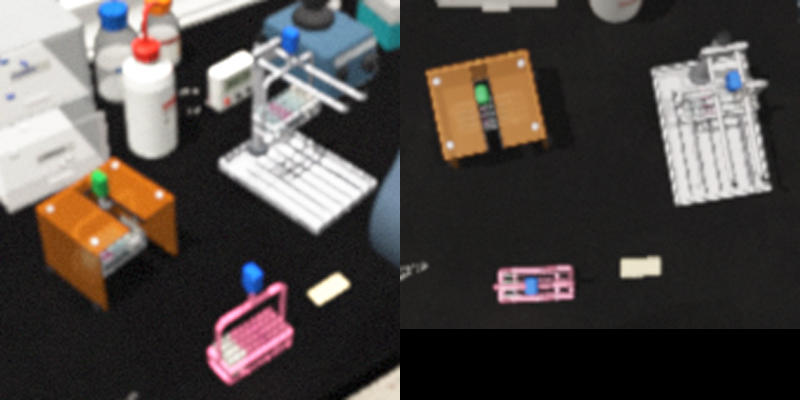

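The crop confirms it: the green grip is in the shield slot, the steel carrier with the blue grip is on the hook, and the pink carrier stands on the bench, which I leave alone. Next I measure the stand and compute the first approach.

```bash
cat >> h.py <<'E'
from scipy.spatial.transform import Rotation as R
np.set_printoptions(precision=4,suppress=True)
def go(p,yaw,flip=0):
    """delta for tool down at TCP p, tool x at yaw (deg)"""
    o=status.get_obs();Rc=R.from_quat(o['tool_rot']);T=R.from_euler('z',yaw+180*flip,degrees=True)*R.from_euler('x',180,degrees=True)
    print('pos',Rc.inv().apply(np.array(p)-o['position']),'rot',(Rc.inv()*T).as_rotvec(degrees=True),'at',o['position'],'t',o['time'])
E
python3 - <<'E'
from h import *
b=shot('top');a=shot('scene')
print(viewer.camera('wrist')['mount'])
h=cv2.cvtColor(b['pixels'],cv2.COLOR_BGR2HSV);m=cv2.inRange(h,(0,0,110),(180,60,255));z=np.zeros_like(m);z[166:235,338:398]=m[166:235,338:398]
z=cv2.morphologyEx(z,cv2.MORPH_CLOSE,np.ones((5,5)))
k=max(cv2.findContours(z,0,2)[0],key=cv2.contourArea);r=cv2.minAreaRect(k);print(r)
P=[onz(b,*p,.012) for p in cv2.boxPoints(r)];print(np.array(P))
for k in range(4):
    d=P[(k+1)%4]-P[k];print(np.linalg.norm(d),np.degrees(np.arctan2(d[1],d[0])))
go([.45,.05,.30],14.5)
E
```

```text
[[-0.0007 -0.9637 -0.267   0.0739]
 [ 1.     -0.0009  0.0007 -0.0001]
 [-0.0009 -0.267   0.9637 -0.1621]
 [ 0.      0.      0.      1.    ]]
((369.177001953125, 194.197265625), (59.55293273925781, 47.22834014892578), 80.83765411376953)
[[ 0.6202 -0.0026  0.012 ]
 [ 0.6462 -0.1341  0.012 ]
 [ 0.4803 -0.1617  0.012 ]
 [ 0.4557 -0.0322  0.012 ]]
0.1340286949545566 -78.82495984980085
0.16813290443744708 -170.55311371694515
0.13178300751292205 100.7597550304039
0.16712507957680034 10.207762183008063
pos [ 0.4425 -0.5296 -0.0774] rot [-0.03   -0.0058  3.9917] at [ 0.1983 -0.5925  0.2223] t 0.35
```

Call:
arm_command:
  delta_rot:
    - [0, 0, 0]
    - [0, 0, 0]
    - [0, 0, 0]
    - [0, 0, 1]
    - [0, 0, 1]
    - [0, 0, 2]
    - [0, 0, 2]
    - [0, 0, 3]
    - [0, 0, 3]
    - [0, 0, 4]
    - [0, 0, 4]
    - [0, 0, 4]
  delta_pos:
    - [0.01, -0.01, -0.02]
    - [0.03, -0.03, -0.04]
    - [0.05, -0.06, -0.06]
    - [0.075, -0.09, -0.08]
    - [0.1, -0.12, -0.09]
    - [0.125, -0.15, -0.09]
    - [0.15, -0.18, -0.09]
    - [0.175, -0.21, -0.09]
    - [0.2, -0.24, -0.09]
    - [0.225, -0.27, -0.09]
    - [0.25, -0.3, -0.09]
    - [0.275, -0.33, -0.09]
  gripper: [-1, -1, -1, -1, -1, -1, -1, -1, -1, -1, -1, -1]

```text
time: 1.35
position: [0.3546, -0.1907, 0.3128]
tool_rot: [0.992, 0.126, 0.0, 0.0]
ft_force: [1.0, -0.1, 0.2]
grip_width: 0.0868
grip_force: 0.0
```

```bash
python3 - <<'E'
from h import *
go([.50,.165,.25],14.5)
E
```

```text
pos [ 0.2295 -0.3082  0.0628] rot [ 0.037  -0.0359 -0.0483] at [ 0.3546 -0.1907  0.3128] t 1.35
```

Call:
arm_command:
  delta_rot:
    - [0, 0, 0]
    - [0, 0, 0]
    - [0, 0, 0]
    - [0, 0, 0]
    - [0, 0, 0]
    - [0, 0, 0]
    - [0, 0, 0]
    - [0, 0, 0]
    - [0, 0, 0]
    - [0, 0, 0]
    - [0, 0, 0]
    - [0, 0, 0]
  delta_pos:
    - [0.02, -0.03, 0]
    - [0.04, -0.06, 0]
    - [0.06, -0.09, 0]
    - [0.08, -0.12, 0]
    - [0.1, -0.15, 0]
    - [0.12, -0.18, 0]
    - [0.14, -0.21, 0]
    - [0.165, -0.24, 0.01]
    - [0.19, -0.27, 0.03]
    - [0.21, -0.29, 0.05]
    - [0.23, -0.308, 0.063]
    - [0.23, -0.308, 0.063]
  gripper: [-1, -1, -1, -1, -1, -1, -1, -0.6, -0.3, -0.1, 0, 0]

```text
time: 2.35
position: [0.5008, 0.1668, 0.2467]
tool_rot: [0.992, 0.128, -0.001, -0.001]
ft_force: [0.5, 0.3, 0.3]
grip_width: 0.0616
grip_force: 0.0
```

```bash
cat >> h.py <<'E'
def wray(c,o,u,v):
    x,y=u-c['cx'],v-c['cy'];r=np.hypot(x,y);t=r/c['fx'];d=np.array([np.sin(t)*x/r,np.sin(t)*y/r,np.cos(t)])
    M=np.array(c['mount']);Q=R.from_quat(o['tool_rot']).as_matrix()
    return o['position']+Q@M[:3,3],Q@M[:3,:3]@d
def wz(c,o,u,v,z):
    a,d=wray(c,o,u,v);return a+d*(z-a[2])/d[2]
E
python3 - <<'E'
from h import *
o=status.get_obs();print(o['position'],o['grip_width']);w=shot('wrist','w1')
h=cv2.cvtColor(w['pixels'],cv2.COLOR_BGR2HSV)
for nm,lo,hi in(('g',(45,80,40),(85,255,255)),('b',(100,120,50),(130,255,255))):
    n,_,s,ce=cv2.connectedComponentsWithStats(cv2.inRange(h,lo,hi))
    for i in range(1,n):
        if s[i][4]>40:print(nm,s[i],ce[i],wz(w,o,*ce[i],.117),wz(w,o,*ce[i],.202))
E
```

```text
[0.5008 0.1668 0.2467] 0.061635261755510366
g [308 114  16  20 295] [315.3017 123.4271] [0.563  0.1834 0.117 ] [0.5658 0.184  0.202 ]
b [564 197  27  24 462] [577.0887 207.9762] [ 0.5672 -0.1727  0.117 ] [ 0.5688 -0.0683  0.202 ]
b [315 301  14  10 117] [321.4274 305.8803] [0.3716 0.1261 0.117 ] [0.4302 0.1434 0.202 ]
```

View pics/w1.png

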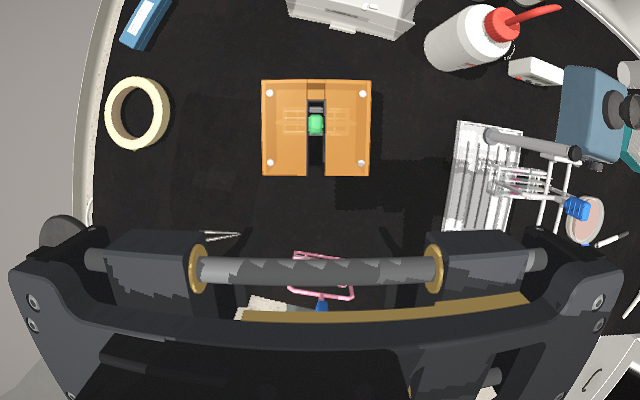

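The wrist view shows the green grip at (315,123) standing in the slot, with the shield square to the tool. The blue grip is at (577,208) on the stand and the pink carrier is at (321,305). Before descending I check clearance to the drawers.

```bash
python3 - <<'E'
from h import *
a=shot('scene');b=shot('top')
print(two(a,(267,180),b,(302,142)),two(a,(205,152),b,(249,130)),two(a,(287,150),b,(328,120)))
cv2.imwrite('pics/c2.png',np.hstack([cv2.resize(a['pixels'][100:250,100:320],(440,300)),cv2.resize(b['pixels'][60:210,160:340],(360,300))]))
go([.563,.1835,.15],14.5)
E
```

```text
(array([0.6677, 0.1126, 0.112 ]), np.float64(0.013563946616188672)) (array([0.6572, 0.2403, 0.2522]), np.float64(0.04606218714724505)) (array([0.705 , 0.0403, 0.1595]), np.float64(0.008446088987970349))
pos [ 0.0666 -0.0038  0.0994] rot [0.0178 0.0607 0.0368] at [0.4996 0.1631 0.2495] t 2.5
```

View pics/c2.png

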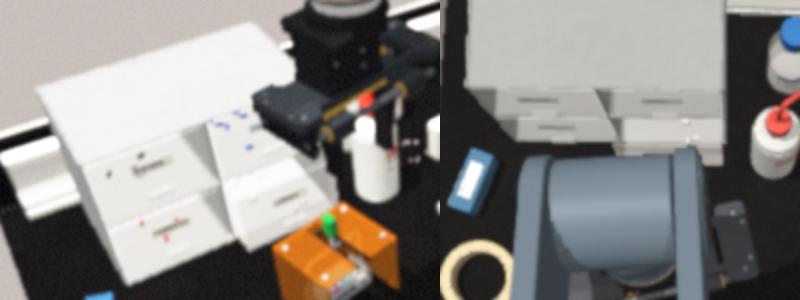

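The drawer front is at about x 0.67 and low, and the box front is at about x 0.71, so the gripper clears both. I descend onto the green grip.

Call:
arm_command:
  delta_rot:
    - [0, 0, 0]
    - [0, 0, 0]
    - [0, 0, 0]
    - [0, 0, 0]
    - [0, 0, 0]
    - [0, 0, 0]
    - [0, 0, 0]
    - [0, 0, 0]
    - [0, 0, 0]
    - [0, 0, 0]
  delta_pos:
    - [0.02, -0.001, 0.02]
    - [0.04, -0.002, 0.04]
    - [0.06, -0.003, 0.06]
    - [0.066, -0.004, 0.08]
    - [0.066, -0.004, 0.1]
    - [0.066, -0.004, 0.115]
    - [0.066, -0.004, 0.125]
    - [0.066, -0.004, 0.135]
    - [0.066, -0.004, 0.135]
    - [0.066, -0.004, 0.135]
  gripper: [0.1, 0.1, 0.1, 0.1, 0.1, 0.1, 0.1, 0.1, 0.1, 0.1]

```text
time: 3.33
position: [0.563, 0.1832, 0.1151]
tool_rot: [0.992, 0.126, 0.0, 0.0]
ft_force: [-0.1, 0.7, 0.1]
grip_width: 0.0392
grip_force: 0.0
```

```bash
python3 - <<'E'
from h import *
o=status.get_obs();print(o['position'],o['grip_width'],o['ft_force']);w=shot('wrist','w2')
h=cv2.cvtColor(w['pixels'],cv2.COLOR_BGR2HSV)
n,_,s,ce=cv2.connectedComponentsWithStats(cv2.inRange(h,(45,80,40),(85,255,255)))
for i in range(1,n):
    if s[i][4]>60:print(s[i],ce[i],wz(w,o,*ce[i],.122))
go([.563,.1835,.101],14.5)
E
```

```text
[0.563  0.1832 0.1151] 0.03923169986551181 [-0.1257  0.6997  0.0813]
[303 228  26  31 732] [314.9577 243.6872] [0.5674 0.1846 0.122 ]
pos [-0.0005 -0.0002  0.0146] rot [ 0.0143 -0.0979 -0.032 ] at [0.5635 0.1834 0.1156] t 3.3833
```

View pics/w2.png

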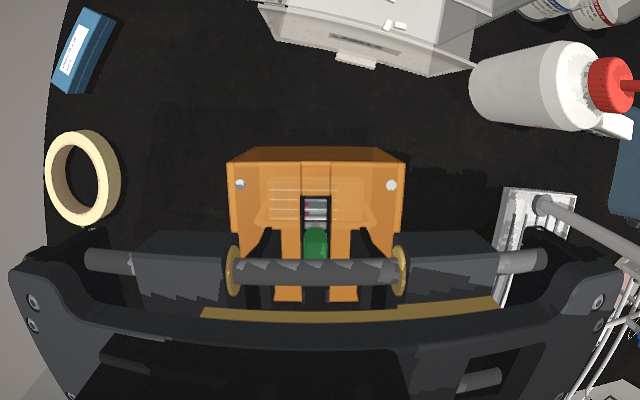

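The fingers straddle the green grip at (315,244), which is centred between them. I go down and close.

Call:
arm_command:
  delta_rot:
    - [0, 0, 0]
    - [0, 0, 0]
    - [0, 0, 0]
    - [0, 0, 0]
    - [0, 0, 0]
    - [0, 0, 0]
    - [0, 0, 0]
    - [0, 0, 0]
    - [0, 0, 0]
  delta_pos:
    - [0, 0, 0.007]
    - [0, 0, 0.014]
    - [0, 0, 0.014]
    - [0, 0, 0.014]
    - [0, 0, 0.014]
    - [0, 0, 0.014]
    - [0, 0, 0.014]
    - [0, 0, 0.014]
    - [0, 0, 0.014]
  gripper: [0.1, 0.1, 0.4, 0.7, 1, 1, 1, 1, 1]
  grip_force: 25

```text
time: 4.13
position: [0.5631, 0.1836, 0.1007]
tool_rot: [0.992, 0.126, 0.0, 0.0]
ft_force: [-0.5, -0.1, -0.6]
grip_width: 0.0118
grip_force: 25.0
```

Call:
arm_command:
  delta_rot:
    - [0, 0, 0]
    - [0, 0, 0]
    - [0, 0, 0]
    - [0, 0, 0]
    - [0, 0, 0]
    - [0, 0, 0]
    - [0, 0, 0]
    - [0, 0, 0]
    - [0, 0, 0]
    - [0, 0, 0]
    - [0, 0, 0]
    - [0, 0, 0]
  delta_pos:
    - [0, 0, -0.0025]
    - [0, 0, -0.0025]
    - [-0.003, 0, -0.0025]
    - [-0.009, 0, -0.0025]
    - [-0.018, 0, -0.0025]
    - [-0.028, 0, -0.0025]
    - [-0.039, 0, -0.0025]
    - [-0.05, 0, -0.0025]
    - [-0.06, 0, -0.0025]
    - [-0.068, 0, -0.0025]
    - [-0.073, 0, -0.0025]
    - [-0.075, 0, -0.0025]
  gripper: [1, 1, 1, 1, 1, 1, 1, 1, 1, 1, 1, 1]

```text
time: 5.13
position: [0.4888, 0.1647, 0.1031]
tool_rot: [0.992, 0.126, -0.001, -0.0]
ft_force: [-0.1, 0.6, -1.1]
grip_width: 0.0116
grip_force: 25.0
```

```bash
python3 - <<'E'
from h import *
o=status.get_obs();print(o['position'],o['grip_width'],o['ft_force'],o['grip_force'])
go([.455,.155,.104],14.5)
E
```

```text
[0.4888 0.1647 0.1031] 0.01163869981680638 [-0.1037  0.608  -1.1124] 24.97623881790787
pos [-0.0352  0.0009 -0.0009] rot [-0.0109  0.075  -0.0081] at [0.4888 0.1647 0.1031] t 5.1333
```

Call:
arm_command:
  delta_rot:
    - [0, 0, 0]
    - [0, 0, 0]
    - [0, 0, 0]
    - [0, 0, 0]
    - [0, 0, 0]
    - [0, 0, 0]
    - [0, 0, 0]
    - [0, 0, 0]
    - [0, 0, 0]
    - [0, 0, 0]
    - [0, 0, 0]
    - [0, 0, 0]
  delta_pos:
    - [-0.006, 0, 0]
    - [-0.015, 0, 0]
    - [-0.025, 0, 0]
    - [-0.034, 0, 0]
    - [-0.039, 0, 0]
    - [-0.04, 0, -0.01]
    - [-0.04, 0, -0.03]
    - [-0.04, 0, -0.05]
    - [-0.04, 0, -0.075]
    - [-0.04, 0, -0.095]
    - [-0.04, 0, -0.107]
    - [-0.04, 0, -0.11]
  gripper: [1, 1, 1, 1, 1, 1, 1, 1, 1, 1, 1, 1]

```text
time: 6.13
position: [0.4535, 0.1551, 0.2162]
tool_rot: [0.992, 0.126, 0.003, 0.0]
ft_force: [1.3, -1.1, -1.1]
grip_width: 0.0121
grip_force: 25.0
```

```bash
python3 - <<'E'
from h import *
o=status.get_obs();print(o['position'],o['grip_width'],o['ft_force'],o['grip_force'])
O=np.array([.5345,-.075]);ps=np.radians(10.3);X=np.array([np.cos(ps),np.sin(ps)])
p=O-.115*X;print(p,np.hypot(*p));go([*p,.213],10.3)
E
```

```text
[0.4535 0.1551 0.2162] 0.012084511556149457 [ 1.306  -1.0756 -1.1118] 24.976265388540924
[ 0.4214 -0.0956] 0.4320540256407722
pos [-0.0939  0.2346  0.0028] rot [ 0.0449 -0.3938  4.2004] at [0.4535 0.1551 0.2162] t 6.1333
```

Call:
arm_command:
  delta_rot:
    - [0, 0, 0]
    - [0, 0, 0.5]
    - [0, 0, 1]
    - [0, 0, 1.5]
    - [0, 0, 2]
    - [0, 0, 2.5]
    - [0, 0, 3]
    - [0, 0, 3.5]
    - [0, 0, 4.2]
    - [0, 0, 4.2]
    - [0, 0, 4.2]
    - [0, 0, 4.2]
  delta_pos:
    - [0, 0.01, 0]
    - [-0.005, 0.03, 0]
    - [-0.015, 0.055, 0]
    - [-0.03, 0.085, 0]
    - [-0.04, 0.115, 0]
    - [-0.055, 0.145, 0]
    - [-0.07, 0.175, 0]
    - [-0.08, 0.2, 0.001]
    - [-0.09, 0.22, 0.002]
    - [-0.093, 0.23, 0.003]
    - [-0.094, 0.234, 0.003]
    - [-0.094, 0.2345, 0.003]
  gripper: [1, 1, 1, 1, 1, 1, 1, 1, 1, 1, 1, 1]

```text
time: 7.13
position: [0.419, -0.0963, 0.2095]
tool_rot: [0.996, 0.089, -0.0, -0.0]
ft_force: [0.8, 0.3, -1.2]
grip_width: 0.0115
grip_force: 25.0
```

```bash
python3 - <<'E'
from h import *
o=status.get_obs();print(o['position'],o['tool_rot'],o['grip_width'],o['ft_force']);w=shot('wrist');a=shot('scene');b=shot('top')
cv2.imwrite('pics/c3.png',np.hstack([cv2.resize(w['pixels'],(480,300)),cv2.resize(a['pixels'][110:250,290:440],(320,300))]))
cv2.imwrite('pics/w3.png',w['pixels'])
h=cv2.cvtColor(w['pixels'],cv2.COLOR_BGR2HSV)
n,_,s,ce=cv2.connectedComponentsWithStats(cv2.inRange(h,(100,120,50),(130,255,255)))
for i in range(1,n):
    if s[i][4]>60:print(s[i],ce[i],wz(w,o,*ce[i],.202))
E
```

```text
[ 0.419  -0.0963  0.2095] [ 0.996   0.0889 -0.0004 -0.0005] 0.011503650191617894 [ 0.7729  0.349  -1.2309]
[ 12   0  20  22 193] [21.601  10.0518] [0.5578 0.1691 0.202 ]
[620 109  14  21 240] [626.3708 118.925 ] [ 0.5575 -0.3335  0.202 ]
[517 148  13  11  94] [523.8298 152.266 ] [ 0.4991 -0.2189  0.202 ]
[ 88 205  24  22 384] [ 99.151  215.0547] [0.4063 0.0548 0.202 ]
```

View pics/c3.png

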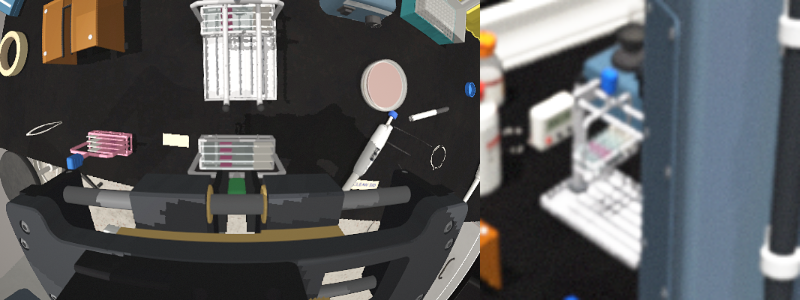

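The wrist view shows the green carrier held at (237,155) in the left half, straight in front of the stand, with the wire tips at about (225,105) and (265,105). I enlarge to get the tips exactly.

```bash
python3 - <<'E'
import cv2
i=cv2.imread('pics/w3.png')[0:250,230:410];cv2.imwrite('pics/w3c.png',cv2.resize(i,None,fx=2.4,fy=2.4,interpolation=2) if 0 else cv2.resize(i,(432,600),interpolation=2))
E
```

```text
(no output)
```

View pics/w3c.png

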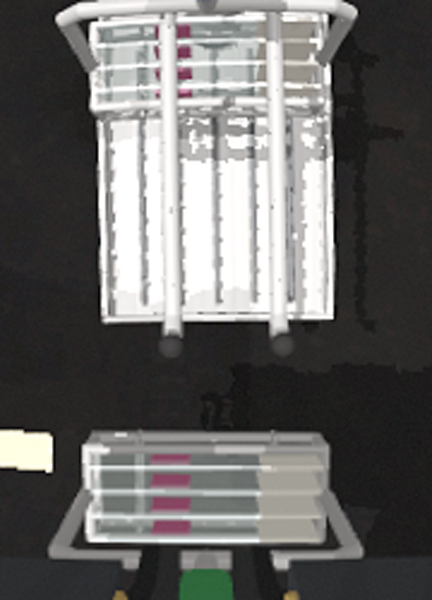

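```bash
python3 - <<'E'
from h import *
o=status.get_obs();c=viewer.camera('wrist')
a=wz(c,o,301.25,144.2,.175);b=wz(c,o,347.9,144.2,.175);print(a,b,np.linalg.norm(a-b),np.degrees(np.arctan2(*(a-b)[[1,0]]))-90)
# level wire line further back: crop pts at z .160
for (l,r,y) in((166,274,60),(169,277,200),(171,279,300)):
    A=wz(c,o,230+l/2.4,y/2.4,.160);B=wz(c,o,230+r/2.4,y/2.4,.160);print((A+B)/2,np.linalg.norm(A-B))
# green bar ends (z = TCP+.016-.037)
A=wz(c,o,230+50/2.4,552/2.4,o['position'][2]-.021);B=wz(c,o,230+362/2.4,552/2.4,o['position'][2]-.021);print('green bar',(A+B)/2,A-B)
# blue bar
A=wz(c,o,230+58/2.4,14/2.4,.155);B=wz(c,o,230+356/2.4,14/2.4,.155);print('blue',(A+B)/2,A-B)
O=np.array([.5345,-.075]);ps=np.radians(10.3);X=np.array([np.cos(ps),np.sin(ps)]);print('tip pred',O-.067*X)
E
```

```text
[ 0.471  -0.0759  0.175 ] [ 0.4764 -0.1052  0.175 ] 0.029731476233243907 10.519328844761091
[ 0.554  -0.0743  0.16  ] 0.030517460872242504
[ 0.5132 -0.0825  0.16  ] 0.03030306731625714
[ 0.4852 -0.0883  0.16  ] 0.03059723963400936
green bar [ 0.4204 -0.0946  0.1888] [-0.015   0.0824  0.    ]
blue [ 0.5711 -0.0675  0.155 ] [-0.0159  0.0864  0.    ]
tip pred [ 0.4686 -0.087 ]
```

Tips at (301,144) and (348,144) are 30 mm apart, as they should be, and the yaw is about 10.7°. The held carrier sits about 5 mm left of the hook's midline, so I shift it sideways first and then go forward.

```bash
python3 - <<'E'
from h import *
go([.418,-.1018,.213],10.7);go([.5115,-.0842,.213],10.7)
E
```

```text
pos [-0.0024  0.0069 -0.0031] rot [-0.0401  0.0233 -0.311 ] at [ 0.4191 -0.0946  0.2099] t 7.3333
pos [ 0.0927  0.0064 -0.0031] rot [-0.0401  0.0233 -0.311 ] at [ 0.4191 -0.0946  0.2099] t 7.3333
```

Call:
arm_command:
  delta_rot:
    - [0, 0, -0.3]
    - [0, 0, -0.3]
    - [0, 0, -0.3]
    - [0, 0, -0.3]
    - [0, 0, -0.3]
    - [0, 0, -0.3]
    - [0, 0, -0.3]
    - [0, 0, -0.3]
    - [0, 0, -0.3]
  delta_pos:
    - [0, 0.003, -0.002]
    - [0, 0.006, -0.003]
    - [0, 0.006, -0.003]
    - [0.003, 0.006, -0.003]
    - [0.009, 0.006, -0.003]
    - [0.016, 0.006, -0.003]
    - [0.023, 0.006, -0.003]
    - [0.028, 0.006, -0.003]
    - [0.03, 0.006, -0.003]
  gripper: [1, 1, 1, 1, 1, 1, 1, 1, 1]

```text
time: 8.08
position: [0.4512, -0.0962, 0.2131]
tool_rot: [0.996, 0.093, 0.0, 0.0]
ft_force: [-0.9, -0.7, -0.8]
grip_width: 0.012
grip_force: 25.0
```

```bash
python3 - <<'E'
from h import *
w=shot('wrist');o=status.get_obs();print(o['position'],o['ft_force'])
i=w['pixels'][0:250,220:420];cv2.imwrite('pics/w4.png',cv2.resize(i,(480,600),interpolation=2))
go([.5115,-.0828,.213],10.7)
E
```

```text
[ 0.451  -0.0962  0.213 ] [ 0.0466  0.4324 -0.8048]
pos [ 0.0619 -0.002   0.0001] rot [ 0.0173 -0.039  -0.0709] at [ 0.451  -0.0962  0.213 ] t 8.1333
```

View pics/w4.png

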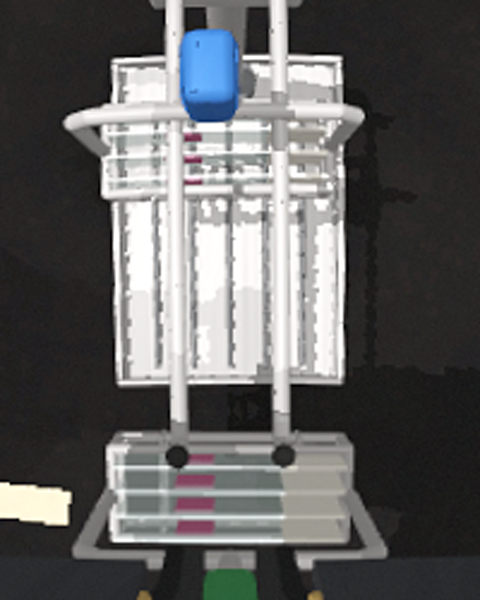

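The view is clear: the tips at (177,456) and (284,456) are centred on the green bail (73 to 388), and the blue carrier is well behind at (210,75). I advance along the wires.

Call:
arm_command:
  delta_rot:
    - [0, 0, 0]
    - [0, 0, -0.3]
    - [0, 0, -0.6]
    - [0, 0, -0.6]
    - [0, 0, -0.6]
    - [0, 0, -0.6]
    - [0, 0, -0.6]
    - [0, 0, -0.6]
    - [0, 0, -0.6]
    - [0, 0, -0.6]
    - [0, 0, -0.6]
    - [0, 0, -0.6]
  delta_pos:
    - [0.003, 0, 0]
    - [0.008, 0, 0]
    - [0.015, 0, 0]
    - [0.022, 0, 0]
    - [0.03, 0, 0]
    - [0.038, -0.001, 0]
    - [0.046, -0.001, 0]
    - [0.053, -0.001, 0]
    - [0.058, -0.001, 0]
    - [0.06, -0.001, 0]
    - [0.061, -0.001, 0]
    - [0.061, -0.001, 0]
  gripper: [1, 1, 1, 1, 1, 1, 1, 1, 1, 1, 1, 1]

```text
time: 9.13
position: [0.5095, -0.0839, 0.2129]
tool_rot: [0.995, 0.098, -0.0, -0.0]
ft_force: [-0.4, -0.6, -1.2]
grip_width: 0.0118
grip_force: 25.0
```

Call:
arm_command:
  delta_rot:
    - [0, 0, 0]
    - [0, 0, 0]
    - [0, 0, 0]
    - [0, 0, 0]
    - [0, 0, 0]
    - [0, 0, 0]
    - [0, 0, 0]
    - [0, 0, 0]
    - [0, 0, 0]
    - [0, 0, 0]
    - [0, 0, 0]
  delta_pos:
    - [0, 0, 0.002]
    - [0, 0, 0.005]
    - [0, 0, 0.008]
    - [0, 0, 0.011]
    - [0, 0, 0.014]
    - [0, 0, 0.017]
    - [0, 0, 0.019]
    - [0, 0, 0.021]
    - [0, 0, 0.022]
    - [0, 0, 0.023]
    - [0, 0, 0.023]
  gripper: [1, 1, 1, 1, 1, 1, 1, 1, 1, 1, 1]

```text
time: 10.05
position: [0.5096, -0.084, 0.1899]
tool_rot: [0.995, 0.098, -0.0, -0.0]
ft_force: [0.2, 0.6, -1.0]
grip_width: 0.0114
grip_force: 25.0
```

```bash
python3 - <<'E'
from h import *
o=status.get_obs();print(o['position'],o['ft_force'],o['moment']);w=shot('wrist');a=shot('scene')
i=w['pixels'][0:250,200:440];cv2.imwrite('pics/w5.png',np.hstack([cv2.resize(i,(480,500),interpolation=2),cv2.resize(a['pixels'][120:260,290:380],(320,500),interpolation=2)]))
E
```

```text
[ 0.5096 -0.084   0.1899] [ 0.175   0.646  -0.9916] [0.0132 0.0152 0.0242]
```

View pics/w5.png

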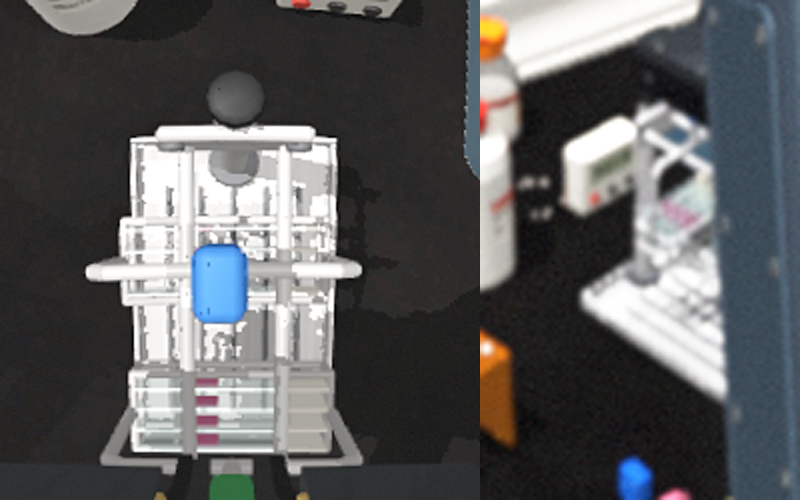

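Both wires now run through the green bail's window, at (187,420) and (285,420). The blue carrier is undisturbed at (220,283). I lower gently onto the wires.

Call:
arm_command:
  delta_rot:
    - [0, 0, 0]
    - [0, 0, 0]
    - [0, 0, 0]
    - [0, 0, 0]
    - [0, 0, 0]
  delta_pos:
    - [0, 0, 0.001]
    - [0, 0, 0.002]
    - [0, 0, 0.003]
    - [0, 0, 0.004]
    - [0, 0, 0.004]
  gripper: [1, 1, 1, 1, 1]
  grip_force: 10

```text
time: 10.57
position: [0.5095, -0.084, 0.1858]
tool_rot: [0.995, 0.098, -0.0, -0.0]
ft_force: [-0.8, 0.0, -1.3]
grip_width: 0.0117
grip_force: 10.0
```

Call:
arm_command:
  delta_rot:
    - [0, 0, 0]
    - [0, 0, 0]
    - [0, 0, 0]
    - [0, 0, 0]
  delta_pos:
    - [0, 0, 0.0005]
    - [0, 0, 0.001]
    - [0, 0, 0.0015]
    - [0, 0, 0.0015]
  gripper: [1, 1, 1, 1]
  grip_force: 6

```text
time: 10.9
position: [0.5098, -0.084, 0.1851]
tool_rot: [0.995, 0.098, 0.0, 0.0]
ft_force: [-1.1, 1.2, 4.4]
grip_width: 0.0117
grip_force: 6.0
```

Contact with the wires: the force went from −1.2 to +4.4 N. I ease off and open slowly.

Call:
arm_command:
  delta_rot:
    - [0, 0, 0]
    - [0, 0, 0]
    - [0, 0, 0]
    - [0, 0, 0]
    - [0, 0, 0]
    - [0, 0, 0]
    - [0, 0, 0]
    - [0, 0, 0]
    - [0, 0, 0]
    - [0, 0, 0]
  delta_pos:
    - [0, 0, -0.0005]
    - [0, 0, -0.0005]
    - [0, 0, -0.0005]
    - [0, 0, -0.0005]
    - [0, 0, -0.0005]
    - [0, 0, -0.0005]
    - [0, 0, -0.0005]
    - [0, 0, -0.0005]
    - [0, 0, -0.0005]
    - [0, 0, -0.0005]
  gripper: [1, 1, 0.72, 0.7, 0.65, 0.6, 0.5, 0.4, 0.3, 0.3]
  grip_force: 4

```text
time: 11.73
position: [0.5096, -0.084, 0.185]
tool_rot: [0.995, 0.098, -0.0, -0.0]
ft_force: [-0.4, -0.1, -0.8]
grip_width: 0.0285
grip_force: 0.0
```

```bash
python3 - <<'E'
from h import *
o=status.get_obs();print(o['position'],o['ft_force'],o['grip_width']);w=shot('wrist')
i=w['pixels'][100:320,200:440];cv2.imwrite('pics/w6.png',cv2.resize(i,(600,550),interpolation=2))
h=cv2.cvtColor(w['pixels'],cv2.COLOR_BGR2HSV)
n,_,s,ce=cv2.connectedComponentsWithStats(cv2.inRange(h,(45,80,40),(85,255,255)))
print([(s[i],ce[i]) for i in range(1,n) if s[i][4]>60])
E
```

```text
[ 0.5096 -0.084   0.185 ] [-0.416  -0.0853 -0.8115] 0.028508121715076988
[(array([302, 237,  28,  22, 532], dtype=int32), array([315.3083, 248.3327]))]
```

Call:
arm_command:
  delta_rot:
    - [0, 0, 0]
    - [0, 0, 0]
    - [0, 0, 0]
    - [0, 0, 0]
    - [0, 0, 0]
    - [0, 0, 0]
    - [0, 0, 0]
    - [0, 0, 0]
    - [0, 0, 0]
    - [0, 0, 0]
    - [0, 0, 0]
    - [0, 0, 0]
  delta_pos:
    - [0, 0, 0]
    - [0, 0, -0.003]
    - [0, 0, -0.01]
    - [0, 0, -0.02]
    - [0, 0, -0.03]
    - [0, 0, -0.045]
    - [0, 0, -0.06]
    - [-0.015, 0, -0.07]
    - [-0.035, 0, -0.08]
    - [-0.055, 0, -0.085]
    - [-0.07, 0, -0.085]
    - [-0.07, 0, -0.085]
  gripper: [0.2, 0.1, 0.1, 0.1, 0.1, 0.1, 0.1, 0.1, 0.1, 0.1, 0.1, 0.1]

```text
time: 12.78
position: [0.4386, -0.0974, 0.2715]
tool_rot: [0.995, 0.097, -0.0, 0.0]
ft_force: [0.4, 0.6, -1.0]
grip_width: 0.0388
grip_force: 0.0
```

```bash
python3 - <<'E'
from h import *
o=status.get_obs();print(o['position'],o['ft_force'],o['grip_width']);w=shot('wrist')
cv2.imwrite('pics/w7.png',cv2.resize(w['pixels'][30:270,200:440],(600,600),interpolation=2))
h=cv2.cvtColor(w['pixels'],cv2.COLOR_BGR2HSV)
for nm,lo,hi in(('g',(45,80,40),(85,255,255)),('b',(100,120,50),(130,255,255))):
    n,_,s,ce=cv2.connectedComponentsWithStats(cv2.inRange(h,lo,hi))
    for i in range(1,n):
        if s[i][4]>100:print(nm,s[i],ce[i],wz(w,o,*ce[i],.202))
E
```

```text
[ 0.4386 -0.0974  0.2715] [ 0.4308  0.635  -1.0416] 0.038771025602282724
g [307 105  18  24 386] [315.9637 116.329 ] [ 0.5092 -0.084   0.202 ]
b [ 36   0  19  32 175] [44.9314 15.8286] [0.5829 0.2105 0.202 ]
b [303  21  19  29 478] [311.9519  34.7803] [ 0.5697 -0.0691  0.202 ]
b [594 121  15  19 224] [600.8616 130.125 ] [ 0.5773 -0.375   0.202 ]
b [118 203  19  19 274] [126.7482 211.3394] [0.4026 0.0688 0.202 ]
```

View pics/w7.png

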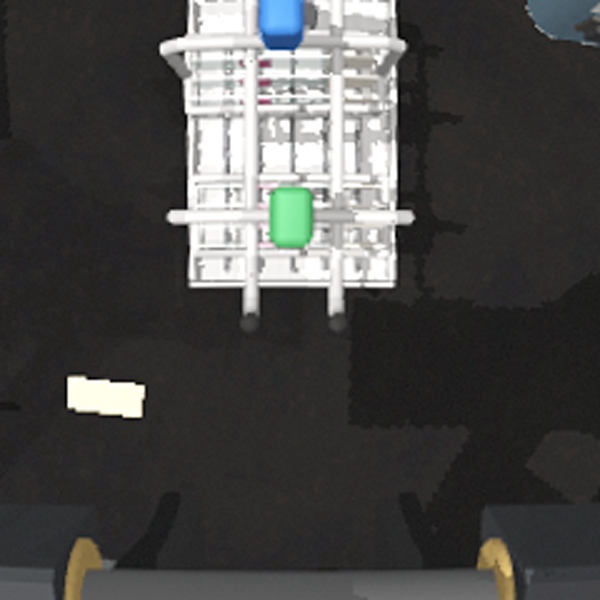

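The green carrier hangs square on both wires at (290,217), level and in front. The blue one is in its original place at (280,20), and the gripper is clear. I let it settle briefly and hand in.

Call:
arm_command:
  delta_rot:
    - [0, 0, 0]
    - [0, 0, 0]
    - [0, 0, 0]
    - [0, 0, 0]
    - [0, 0, 0]
    - [0, 0, 0]
  delta_pos:
    - [-0.01, 0, -0.01]
    - [-0.02, 0, -0.02]
    - [-0.02, 0, -0.02]
    - [-0.02, 0, -0.02]
    - [-0.02, 0, -0.02]
    - [-0.02, 0, -0.02]
  gripper: [0.1, 0.1, 0.1, 0.1, 0.1, 0.1]

```text
time: 13.33
position: [0.4219, -0.1014, 0.2897]
tool_rot: [0.995, 0.098, -0.0, -0.0]
ft_force: [-0.2, -0.0, -0.6]
grip_width: 0.0393
grip_force: 0.0
```

```bash
python3 -c "
from rig import robot
print(robot.hand_in())"
```

```text
the job is handed in; nothing more can be done
None
```

The green carrier hangs free and square on both wires in front of the blue one, which did not move; I handed the job in at about 13 s, and the hand-in returned no verdict.

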